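# Scan the lid label of the low wide jar in the stock room

### The arm

A 6-joint arm with a two-finger parallel gripper is mounted at the origin on the work surface. World frame = base frame: x ahead of the robot, y to its left, z up, the work surface at z = 0. Lengths are in m, angles in rad, forces in N, time in s.
With the tool pointing down it reaches from about 0.35 to 0.925 m from the base axis. Payload 6.4 kg.
Tool frame: the origin (TCP) lies on the mounting face of the last link; the fingertips stand 173 mm ahead of it and the grasp point (between the pads) lies 155 mm ahead of it; z points along the fingers, y is the line along which they close (so a half turn about z gives the same grasp; the last joint's range is limited). The gripper opens to 85 mm and grips with 20 to 120 N. Pads are 22 mm wide; open, the fingers measure 114 mm over their backs; the gripper's body (76 mm by 85 mm) begins 54 mm behind the grasp point. The pads swing forward as they close: fully open they stand 13 mm farther back than shut.
Start: joints at [-1.344, 0.245, 1.558, -0, 1.339, -0.174], TCP at [0.254, -0.598, 0.405] pointing down, gripper open.
Joint ranges: [-3.13, 3.13], [-1.02, 2.26], [0.13, 2.54], [-0.95, 4.09], [0.21, 2.88], [-2.74, 2.74]. Speed limits (rad/s): [2.57, 2.57, 3.14, 3.14, 3.14, 3.14].

### API

Orientations are given as a rotation vector (axis times angle).
In Python, from bench import r gives the robot as it stands.
- The arm moves only by the tool carry_out, never from a script. Its argument "commands" is a list that holds one entry, the list of rows, each a list of 7 numbers: the shift along the tool's x, y, z in cm, then the turn, a rotation vector about the tool's x, y, z in rad, then the finger opening in cm, from 0 to 8.54. In form: [[[dx, dy, dz, wx, wy, wz, gripper], ...]]. A call has 1 to 12 rows; each row shifts and turns the commanded pose from where the row before left it, along the tool's axes as they then stand; what a row does not reach is not made up. A row lasts 1/10 s, in which the tool goes at most 50 mm and 8.59 degrees, less where a joint would pass 70% of its speed; a pose out of reach is approached as far as the arm can. A call with a gripper value outside its range is refused whole. The fingers move at their own pace and stop on an object; "newtons" is the grip in N (left out, the last holds). Time passes only in rows, so rows that do not move let the fingers close. It gives the time, the measured TCP pose, the force, the opening and the grip force at its end, in the units of the state.
- r.get_obs(): the state, without advancing time (a new reading comes with each control period).
- r.get_image(name): name is "scene" or "top" or "wrist"; returns a dict with "pixels" (420x560x3 uint8, blue, green, red), "depth" (420x560 float32, m along the optical axis (not along the pixel's ray), 0 where there is no reading), "K" (3x3 intrinsics, pixels), "rvec" (rotation vector, rad) and "tvec" (3), from world to camera coordinates, as OpenCV has them; the wrist camera has in their place "mount" (4x4, takes a point from camera to tool coordinates, whose origin is the TCP and whose axes are the flange's). Camera axes: x right, y down, z forward; pixel columns grow to the right and rows downward; lengths in m; the calibration is good to about 2 mm. A picture is of the moment at which its call begins: read the wrist's pose just before it.
- r.job_done(): hands the job in; it is judged then, once.
The state is a dict: "time_s": time; "joint_positions": joint angles; "joint_velocities": joint speeds; "joint_torque": joint torques, N m; "ee_pos": TCP position; "orientation": TCP orientation; "ft_force": force on the tool from outside, world axes, zero at the start; "moment": the same for the moment, N m; "width": finger opening in m; "grasp_force": force on a finger pad.
Only numpy, scipy, OpenCV 4.12 (cv2) and the standard library are available. Lean on these libraries where they do the work, as an engineer would, in place of code of your own. Each camera call takes 0.05 s, during which the arm holds its last target. There are 200 camera calls.

### The job

Take the hand scanner out of its charging tray and aim its window straight down at the middle of the bar-code label on the lid of the low, wide jar, about 8 cm above it and with the long side of the scanner's nose parallel to the long side of the label; hold it steady there for a second or two. Then set the scanner down gently, without dropping it, standing upright in its tray again, and do not push the jar about.

Things in the scene. Friction and masses are not known exactly. Their poses are not given: they have to be found in the camera images.
- scanner: Loose hand scanner, grey plastic with a black nose, standing nose-down in the charging tray; 100 mm tall, 0.18 kg or so. Origin at its centre, half-way up (50 mm above its underside), z up, x across the thin side, y along the wide side. The nose (lowest 24 mm) is 34 mm (x) by 64 mm (y); the handle above it, up to the top, is 32 mm thick (x) by 44 mm wide (y). Grip the handle from above across its 32 mm, about 15 mm above the origin.
- scanner_window (a point): Centre of the scanner's window, in the middle of the flat underside of the nose, 50 mm below the scanner's origin; axes as the scanner's. It looks along -z; its scan line runs along y (the long side of the nose).
- jar_label (a point): Centre of the white bar-code label on the lid of the low wide glass jar of dark grounds (loose, 75 mm tall, lid of 88 mm diameter, about 0.4 kg, standing on the table); z up, label 28 mm along x by 56 mm (long side) along y. Beside it stand, with the same label on the lid, a slim jar (130 mm tall, 66 mm lid) and a square tin (112 mm tall, 70 mm wide): they are not to be scanned. The three change places.
- dock: Charging tray, a shallow open-topped white box fixed to the table: 70 mm (x) by 100 mm (y) outside, walls 20 mm high and 5 mm thick, floor 5 mm thick. Origin at the middle of its underside, on the table; z up. The scanner stands upright on its floor, near the middle, long side along the tray's long side (either way round).
Not all that is in view belongs to the job. Of the things like the scanner, leave any that is orange; of the rest the larger one is meant. What is shaped like the part that bears jar_label but blue is not meant.

How it is judged:
By the outcome, as a careful person would: the job done as asked, in the order asked, and still so for the second after the job is handed in, with the robot touching nothing.
It also fails if it takes over 45 s, if anything falls off the work surface, if the arm or the gripper's body presses on something with over 40 N, if the wrist force passes 120 N, or if a joint passes its speed limit or range.

## Working session

There is one attempt and no reset: what is moved stays moved. The work goes in short steps, Python scripts to look and compute and a tool call to move; the robot and the scene stay as the last step left them, time stands still between calls to the robot, and variables do not carry over. Pictures are saved under pics/ and viewed, at most 10 in all, crops included, and the job is handed in when it is done.

Besides the shell and the picture viewer there is one more tool, called after ">>>" by a JSON object that holds its "name" and its "arguments". carry_out: Moves the arm, as the interface text tells. Its arguments: {"type":"object","properties":{"commands":{"type":"array"},"newtons":{"type":"number"}},"required":["commands"]}

```bash
mkdir -p pics
cat > h.py <<'E'
import numpy as np,cv2,pickle
from bench import r
def grab(n):
    o=r.get_obs(); im=r.get_image(n); im={k:(np.array(v) if not isinstance(v,str) else v) for k,v in im.items()}
    if 'mount' in im:
        T=np.eye(4);T[:3,:3]=cv2.Rodrigues(np.array(o['orientation'],float))[0];T[:3,3]=o['ee_pos']
        C=T@im['mount']
    else:
        R=cv2.Rodrigues(im['rvec'].astype(float))[0];C=np.eye(4);C[:3,:3]=R.T;C[:3,3]=-R.T@im['tvec'].ravel()
    im['C']=C; return im
def cloud(im):
    h,w=im['depth'].shape;v,u=np.mgrid[:h,:w];d=im['depth'];K=im['K']
    p=np.stack([(u-K[0,2])/K[0,0]*d,(v-K[1,2])/K[1,1]*d,d],-1)
    return p@im['C'][:3,:3].T+im['C'][:3,3]
def ray(im,uv,z):
    K=im['K'];uv=np.atleast_2d(uv).astype(float)
    d=np.c_[(uv[:,0]-K[0,2])/K[0,0],(uv[:,1]-K[1,2])/K[1,1],np.ones(len(uv))]@im['C'][:3,:3].T
    c=im['C'][:3,3]; return c+d*((z-c[2])/d[:,2:])
E
python3 - <<'E'
from h import *
for n in ['scene','top']:
    im=grab(n);pickle.dump(im,open(n+'.pkl','wb'));cv2.imwrite(f'pics/{n}.png',im['pixels'])
    print(n,im['C'].round(3).tolist(),im['K'].tolist())
print(r.get_obs())
E
```

```text
scene [[0.056, 0.781, -0.622, 1.047], [0.998, -0.051, 0.027, -0.046], [-0.011, -0.623, -0.782, 0.773], [0.0, 0.0, 0.0, 1.0]] [[477.3838513427548, 0.0, 285.9370446421009], [0.0, 477.3838513427548, 208.75176382159194], [0.0, 0.0, 1.0]]
top [[0.005, -0.997, 0.076, 0.43], [-1.0, -0.003, 0.026, -0.03], [-0.025, -0.076, -0.997, 0.999], [0.0, 0.0, 0.0, 1.0]] [[487.60892207169036, 0.0, 276.87010958167986], [0.0, 487.60892207169036, 210.62655596426882], [0.0, 0.0, 1.0]]
{'time_s': 0.1, 'joint_positions': array([-1.34407923e+00,  2.45730518e-01,  1.55890362e+00, -1.20389700e-07,
        1.33870069e+00, -1.74101374e-01]), 'joint_velocities': array([ 0.00096493, -0.00098872, -0.00489976, -0.00016115,  0.00108355,
       -0.00043094]), 'joint_torque': array([-8.65074890e-04, -4.30673575e+01, -3.27129185e+01, -1.41915157e-04,
        2.80916713e-03, -2.50109701e-05]), 'ee_pos': array([ 0.25356911, -0.59827508,  0.40369284]), 'orientation': array([-3.07700756e+00, -6.25051424e-01,  7.21298247e-05]), 'ft_force': array([0.02285402, 0.57228208, 0.2442348 ]), 'moment': array([-0.0214416 ,  0.00095704,  0.00975105]), 'grasp_force': 0.0, 'width': 0.08522615592582927}
```

View pics/scene.png

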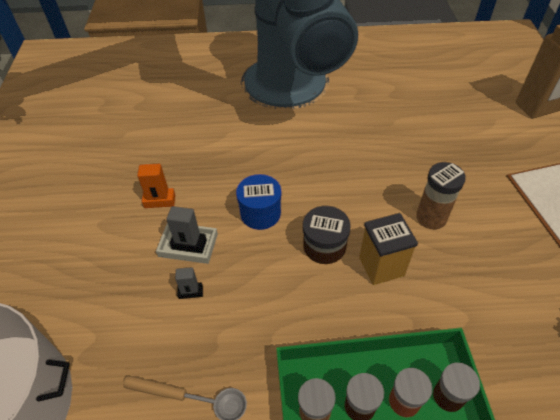

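View pics/top.png

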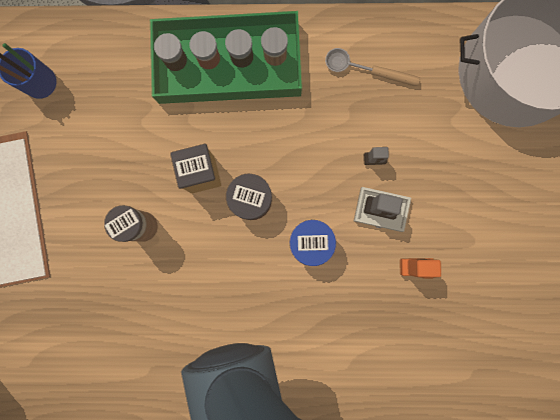

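The scene view shows the grey scanner in the tray at (183,228), an orange one at (155,185) and a small one at (188,283). The low dark jar is at (326,235), with the blue decoy, tin and slim jar around it. In the top view the tray is at (383,208) and the jar label at (249,196).

Run:
```python
from h import *
for n,boxL,boxS in [('top',(222,170,276,222),(345,178,420,238)),('scene',(302,207,350,262),(150,195,225,268))]:
    im=pickle.load(open(n+'.pkl','rb'));P=cloud(im);g=im['pixels'].astype(int)
    def m(b):
        k=np.zeros(P.shape[:2],bool);k[b[1]:b[3],b[0]:b[2]]=1;return k
    k=m(boxL)&(abs(P[...,2]-.075)<.012)&(im['depth']>0)
    q=P[k];print(n,'lid',np.median(q,0).round(4),((q.min(0)+q.max(0))/2).round(4),np.ptp(q,axis=0).round(3))
    w=(m(boxL)&(g.min(-1)>140)).astype(np.uint8)
    w=cv2.morphologyEx(w,cv2.MORPH_CLOSE,np.ones((5,5)))
    c=max(cv2.findContours(w,0,2)[0],key=cv2.contourArea)
    X=ray(im,c[:,0],.075);rc=cv2.minAreaRect((X[:,:2]*1000).astype(np.float32));print('label',rc, 'long axis',np.degrees(np.arctan2(*((lambda b:(max((b[1]-b[0],b[2]-b[1]),key=np.linalg.norm))[::-1])(cv2.boxPoints(rc))))))
    for nm,lo,hi in [('handle',.085,.125),('rim',.012,.026)]:
        k=m(boxS)&(P[...,2]>lo)&(P[...,2]<hi)&(im['depth']>0)
        if nm=='rim':k&=g.min(-1)>110
        else: print('top z',np.percentile(P[k][:,2],[50,95]))
        if nm=='handle':k&=P[...,2]>np.percentile(P[k][:,2],95)-.006
        q=P[k];rc=cv2.minAreaRect((q[:,:2]*1000).astype(np.float32));b=cv2.boxPoints(rc)
        e=max((b[1]-b[0],b[2]-b[1]),key=np.linalg.norm)
        print(nm,k.sum(),rc,np.degrees(np.arctan2(e[1],e[0])),np.median(q,0))
```

```text
top lid [0.5279 0.0486 0.0751] [0.5293 0.0482 0.0718] [0.087 0.086 0.017]
label ((528.716796875, 48.717857360839844), (56.56312942504883, 27.866413116455078), 72.98102569580078) long axis 72.98103
top z [0.1050216  0.10807887]
handle 389 ((511.33843994140625, -212.5654754638672), (44.243343353271484, 32.82130432128906), 76.4443130493164) 76.444275 [ 0.51232002 -0.21262627  0.10539707]
rim 426 ((509.0447692871094, -216.09088134765625), (101.0560073852539, 70.19398498535156), 77.75102996826172) 77.751015 [ 0.51001452 -0.21022409  0.02063536]
scene lid [0.5368 0.0471 0.0749] [0.532  0.0476 0.0717] [0.086 0.087 0.017]
label ((539.5213623046875, 69.26680755615234), (14.591546058654785, 27.56698226928711), 42.53059005737305) long axis -47.469322
top z [0.10425574 0.10734902]
handle 347 ((513.7609252929688, -213.5402374267578), (44.288211822509766, 33.53843307495117), 77.39342498779297) 77.39342 [ 0.51550837 -0.21284036  0.10532484]
rim 276 ((510.0292053222656, -216.62905883789062), (100.27989196777344, 71.28433990478516), 77.48400115966797) 77.48396 [ 0.5325225  -0.19252121  0.02049406]
```

Both views agree within 2 mm, and the sizes and heights match those given. I turn the tool first and then go above the scanner.

>>> {"name": "carry_out", "arguments": {"commands": [[[0,0,0,0,0,-0.135,8.5],[0,0,0,0,0,-0.135,8.5],[0,0,0,0,0,-0.135,8.5],[0,0,0,0,0,-0.135,8.5],[0,0,0,0,0,-0.135,8.5],[0,0,0,0,0,-0.135,8.5],[0,0,0,0,0,-0.135,8.5]]], "newtons": 40}}

```text
time_s: 0.8
ee_pos: [0.2536, -0.5984, 0.404]
orientation: [-2.451, -1.964, -0.001]
ft_force: [0.3, -0.7, -0.8]
width: 0.085
grasp_force: 0.0
```

>>> {"name": "carry_out", "arguments": {"commands": [[[3.6,1.4,0.6,0,0,0,8.5],[3.6,1.4,0.6,0,0,0,8.5],[3.6,1.4,0.6,0,0,0,8.5],[3.6,1.4,0.6,0,0,0,8.5],[3.6,1.4,0.6,0,0,0,8.5],[3.6,1.4,0.6,0,0,0,8.5],[3.6,1.4,0.6,0,0,0,8.5],[3.6,1.4,0.6,0,0,0,8.5],[3.6,1.4,0.6,0,0,0,8.5],[3.6,1.4,0.6,0,0,0,8.5],[3.6,1.3,0.6,0,0,0,8.5],[3.6,1.3,0.6,0,0,0,8.5]]]}}

```text
time_s: 2.0
ee_pos: [0.5123, -0.2129, 0.3321]
orientation: [-2.456, -1.958, 0.0]
ft_force: [0.5, 0.6, 0.5]
width: 0.0847
grasp_force: 0.0
```

>>> {"name": "carry_out", "arguments": {"commands": [[[0,0,0,0,0,0,8.5],[0,0,0,0,0,0,8.5]]]}}

```text
time_s: 2.2
ee_pos: [0.5119, -0.2137, 0.3321]
orientation: [-2.454, -1.96, 0.001]
ft_force: [0.3, -0.2, 0.2]
width: 0.0851
grasp_force: 0.0
```

```bash
cat >> h.py <<'E'
def togo(xyz,ang):
    o=r.get_obs();R=cv2.Rodrigues(np.array(o['orientation'],float))[0]
    a=np.degrees(np.arctan2(R[1,0],R[0,0]));print('t',o['time_s'],'pos',np.round(o['ee_pos'],4),'xang',a.round(2),'z',R[:,2].round(4),'w',o['width'])
    print('tool shift cm',(R.T@(np.array(xyz)-o['ee_pos'])*100).round(2),'wz',np.round(-np.radians(ang-a),4))
E
python3 - <<'E'
from h import *
togo([.5125,-.213,.225],77)
im=grab('wrist');cv2.imwrite('pics/w1.png',im['pixels']);P=cloud(im);g=im['pixels'].astype(int)
print(im['C'].round(3).tolist())
k=(abs(P[...,2]-.105)<.006)&(np.hypot(P[...,0]-.5125,P[...,1]+.213)<.04)&(im['depth']>0)
rc=cv2.minAreaRect((P[k][:,:2]*1000).astype(np.float32));print(k.sum(),rc)
E
```

```text
t 2.2 pos [ 0.5119 -0.2137  0.3321] xang 77.21 z [-1.1e-03  4.0e-04 -1.0e+00] w 0.08505254919690014
tool shift cm [ 0.08  0.05 10.71] wz 0.0036
[[0.975, -0.211, -0.065, 0.528], [-0.22, -0.934, -0.282, -0.142], [-0.002, 0.289, -0.957, 0.301], [0.0, 0.0, 0.0, 1.0]]
2490 ((512.1102905273438, -213.70062255859375), (42.86587142944336, 31.801485061645508), 76.28234100341797)
```

Aligned within 1 mm, so I descend and grip.

>>> {"name": "carry_out", "arguments": {"commands": [[[0,0,1.5,0,0,0,8.5],[0,0,1.5,0,0,0,8.5],[0,0,1.5,0,0,0,8.5],[0,0,1.5,0,0,0,8.5],[0,0,1.5,0,0,0,8.5],[0,0,1.5,0,0,0,8.5],[0,0,1.0,0,0,0,8.5],[0,0,0.8,0,0,0,8.5],[0,0,0,0,0,0,8.5],[0,0,0,0,0,0,8.5]]]}}

```text
time_s: 3.25
ee_pos: [0.512, -0.2145, 0.2249]
orientation: [2.456, 1.958, 0.0]
ft_force: [0.5, 0.2, 0.9]
width: 0.0848
grasp_force: 0.0
```

>>> {"name": "carry_out", "arguments": {"commands": [[[0,0,0,0,0,0,5],[0,0,0,0,0,0,4],[0,0,0,0,0,0,3.5],[0,0,0,0,0,0,3],[0,0,0,0,0,0,2.5],[0,0,0,0,0,0,2],[0,0,0,0,0,0,2],[0,0,0,0,0,0,2],[0,0,0,0,0,0,2]]], "newtons": 40}}

```text
time_s: 4.15
ee_pos: [0.512, -0.2145, 0.2251]
orientation: [2.456, 1.958, 0.0]
ft_force: [-0.3, 0.8, 5.0]
width: 0.0316
grasp_force: 40.2
```

>>> {"name": "carry_out", "arguments": {"commands": [[[0,0,-0.5,0,0,0,2],[0,0,-1,0,0,0,2],[0,0,-1.5,0,0,0,2],[0,0,-1.5,0,0,0,2],[0,0,-1.5,0,0,0,2],[0,0,-1.5,0,0,0,2],[0,0,-1.5,0,0,0,2],[0,0,-1.5,0,0,0,2],[0,0,-1.5,0,0,0,2],[0,0,-1.5,0,0,0,2],[0,0,-1.0,0,0,0,2],[0,0,-0.5,0,0,0,2]]]}}

```text
time_s: 5.35
ee_pos: [0.512, -0.2145, 0.3761]
orientation: [2.455, 1.957, 0.001]
ft_force: [-1.1, -0.1, -2.4]
width: 0.0318
grasp_force: 39.8
```

Run:
```python
from h import *
togo([.5125,-.213,.225],77)
for n in ['scene','wrist']:
    im=grab(n);pickle.dump(im,open(n+'2.pkl','wb'))
    cv2.imwrite(f'pics/{n}2.png',im['pixels'])
a=cv2.imread('pics/scene2.png')[60:300,60:300];b=cv2.imread('pics/wrist2.png')
cv2.imwrite('pics/c2.png',np.hstack([cv2.resize(a,(400,400)),cv2.resize(b,(400,300))[:400] if 0 else cv2.copyMakeBorder(cv2.resize(b,(400,300)),0,100,0,0,0)]))
```

```text
t 5.35 pos [ 0.512  -0.2145  0.3761] xang 77.11 z [ 0.0014 -0.001  -1.    ] w 0.03180246056228939
tool shift cm [ 1.700e-01 -1.000e-02  1.511e+01] wz 0.0019
```

View pics/c2.png

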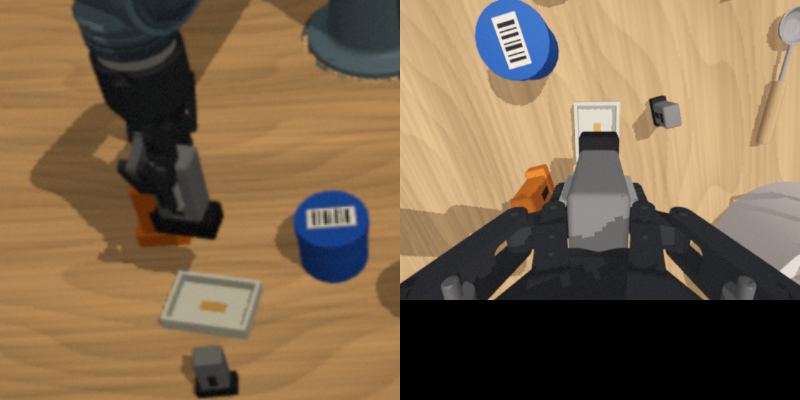

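The scanner is held and lifted and the tray is empty. I check its tilt in the grip using depth.

```bash
cat > t.py <<'E'
from h import *
def held(n,im,ee,rv):
    P=cloud(im);R=cv2.Rodrigues(np.array(rv,float))[0];Q=((P-ee)@R)*1000
    k=(im['depth']>0)&(abs(Q[...,0])<50)&(abs(Q[...,1])<14)&(Q[...,2]>115)&(Q[...,2]<235)
    q=Q[k];print(n,k.sum())
    for z in range(115,235,8):
        s=q[(q[:,2]>=z)&(q[:,2]<z+8)]
        if len(s)>5:print(z+4,len(s),'x max/95/5/min',np.percentile(s[:,0],[100,95,50,5,0]).round(1))
E
python3 - <<'E'
from t import *
o=r.get_obs()
for n in ['scene','wrist']: held(n,pickle.load(open(n+'2.pkl','rb')),o['ee_pos'],o['orientation'])
E
```

```text
scene 564
119 132 x max/95/5/min [23.7 22.3 16.3  7.8  4.9]
127 35 x max/95/5/min [23.3 23.1 22.4 21.6 21.3]
135 33 x max/95/5/min [23.7 23.6 22.5 21.8 21.1]
143 33 x max/95/5/min [23.7 23.6 22.7 21.7 21.5]
151 30 x max/95/5/min [23.6 23.2 22.7 21.8 21. ]
159 30 x max/95/5/min [23.2 23.2 22.4 21.5 19.9]
167 28 x max/95/5/min [23.1 23.  22.5 21.9 21.7]
175 29 x max/95/5/min [23.5 23.3 22.6 21.7 21.1]
183 24 x max/95/5/min [23.4 23.3 22.6 21.9 21.9]
191 67 x max/95/5/min [ 33.   31.4  24.7 -27.6 -29.6]
199 85 x max/95/5/min [ 33.4  32.9  28.6 -29.3 -31.2]
207 24 x max/95/5/min [33.1 33.1 32.7 32.  32. ]
215 14 x max/95/5/min [33.4 33.3 32.6 32.  31.9]
wrist 11157
119 6061 x max/95/5/min [ 22.7  20.8   8.   -7.5 -10.9]
127 885 x max/95/5/min [22.8 22.4 21.8 21.  20.1]
135 638 x max/95/5/min [22.8 22.4 21.9 21.3 20.8]
143 548 x max/95/5/min [22.7 22.3 21.9 21.3 20.5]
151 436 x max/95/5/min [22.6 22.3 21.9 21.4 20.8]
159 377 x max/95/5/min [22.7 22.3 21.9 21.3 20.7]
167 313 x max/95/5/min [22.5 22.2 21.8 21.3 20.7]
175 276 x max/95/5/min [22.4 22.2 21.8 21.3 20.9]
183 237 x max/95/5/min [22.4 22.2 21.9 21.3 20.9]
191 179 x max/95/5/min [31.3 28.4 21.9 21.3 21. ]
199 975 x max/95/5/min [32.2 31.9 27.4 21.1 20. ]
207 134 x max/95/5/min [32.3 32.1 31.8 31.6 31.5]
215 98 x max/95/5/min [32.2 32.  31.8 31.6 31.5]
```

>>> {"name": "carry_out", "arguments": {"commands": [[[0,0,0,0,0,0.036,2],[0,0,0,0,0,0.036,2],[1,-0.24,0,0,0,0,2],[2,-0.47,0,0,0,0,2],[3,-0.71,0,0,0,0,2],[3.5,-0.83,0,0,0,0,2],[3.5,-0.83,0,0,0,0,2],[3.5,-0.83,0,0,0,0,2],[3,-0.71,0,0,0,0,2],[2.5,-0.59,0,0,0,0,2],[2,-0.47,0,0,0,0,2],[1.6,-0.38,0.1,0,0,0,2]]]}}

```text
time_s: 6.65
ee_pos: [0.5283, 0.0501, 0.3731]
orientation: [-2.523, -1.871, 0.001]
ft_force: [0.1, -0.1, -2.2]
width: 0.0317
grasp_force: 39.9
```

>>> {"name": "carry_out", "arguments": {"commands": [[[0,0,0,0,0,0,2],[0,0,0,0,0,0,2],[0,0,0,0,0,0,2]]]}}

```text
time_s: 6.95
ee_pos: [0.5286, 0.0478, 0.3735]
orientation: [-2.526, -1.868, 0.001]
ft_force: [-0.5, 0.2, -1.5]
width: 0.0311
grasp_force: 39.9
```

Run:
```python
from t import *
togo([.529,.0485,.375],73)
im=grab('scene');o=r.get_obs();held('scene',im,o['ee_pos'],o['orientation'])
P=cloud(im);k=(abs(P[...,2]-.075)<.008)&(np.hypot(P[...,0]-.53,P[...,1]-.048)<.06)&(im['depth']>0)
q=P[k];print('lid',((q.min(0)+q.max(0))/2).round(4),np.ptp(q,axis=0).round(3))
cv2.imwrite('pics/s3.png',im['pixels'][60:340,140:480])
```

```text
t 6.95 pos [0.5286 0.0478 0.3735] xang 72.97 z [-5.e-04 -1.e-04 -1.e+00] w 0.031104882654490375
tool shift cm [ 0.08  0.01 -0.15] wz -0.0005
scene 284
119 67 x max/95/5/min [ 22.5  22.1  18.6 -11.2 -20.4]
127 11 x max/95/5/min [ 23.   22.9  22.8   0.2 -21.2]
135 9 x max/95/5/min [23.  22.9 22.8 22.1 22.1]
143 7 x max/95/5/min [ 23.   23.   22.9 -21.  -21.1]
151 10 x max/95/5/min [ 23.   23.   22.3 -20.7 -20.9]
167 6 x max/95/5/min [23.  22.9 22.4 20.8 20.5]
175 6 x max/95/5/min [23.  23.  22.8 22.6 22.5]
183 7 x max/95/5/min [ 22.9  22.9  22.8 -17.4 -21. ]
191 33 x max/95/5/min [ 30.5  30.   22.4 -27.9 -29.4]
199 119 x max/95/5/min [ 33.   32.3  24.  -29.9 -31. ]
lid [0.5304 0.0478 0.0737] [0.09  0.087 0.013]
```

View pics/s3.png

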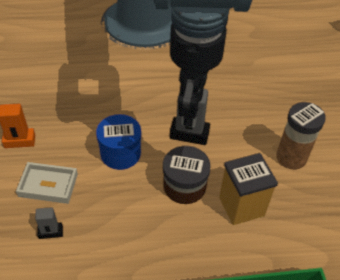

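The scanner is upright over the low jar's label (crop 185,163) and within 2 mm of the target. I nudge it and hold for about 2.4 s.

>>> {"name": "carry_out", "arguments": {"commands": [[[0.1,0,-0.15,0,0,0,2],[0,0,0,0,0,0,2],[0,0,0,0,0,0,2],[0,0,0,0,0,0,2],[0,0,0,0,0,0,2],[0,0,0,0,0,0,2],[0,0,0,0,0,0,2],[0,0,0,0,0,0,2],[0,0,0,0,0,0,2],[0,0,0,0,0,0,2],[0,0,0,0,0,0,2],[0,0,0,0,0,0,2]]]}}

```text
time_s: 8.2
ee_pos: [0.5291, 0.0491, 0.3752]
orientation: [2.526, 1.868, 0.0]
ft_force: [0.8, 0.3, -1.5]
width: 0.0317
grasp_force: 39.9
```

>>> {"name": "carry_out", "arguments": {"commands": [[[0,0,0,0,0,0,2],[0,0,0,0,0,0,2],[0,0,0,0,0,0,2],[0,0,0,0,0,0,2],[0,0,0,0,0,0,2],[0,0,0,0,0,0,2],[0,0,0,0,0,0,2],[0,0,0,0,0,0,2],[0,0,0,0,0,0,2],[0,0,0,0,0,0,2],[0,0,0,0,0,0,2],[0,0,0,0,0,0,2]]]}}

```text
time_s: 9.4
ee_pos: [0.5291, 0.049, 0.3752]
orientation: [2.526, 1.868, -0.0]
ft_force: [0.5, -0.6, -2.0]
width: 0.032
grasp_force: 39.9
```

Run:
```python
from h import *
togo([.5105,-.2155,.375],77.3)
```

```text
t 9.4 pos [0.5291 0.049  0.3752] xang 72.98 z [-0. -0. -1.] w 0.03198641635737496
tool shift cm [-2.584e+01  5.970e+00  2.000e-02] wz -0.0753
```

>>> {"name": "carry_out", "arguments": {"commands": [[[-1.2,0.28,0,0,0,0,2],[-2,0.46,0,0,0,0,2],[-3,0.69,0,0,0,0,2],[-3.5,0.81,0,0,0,0,2],[-3.5,0.81,0,0,0,0,2],[-3.5,0.81,0,0,0,0,2],[-3,0.69,0,0,0,0,2],[-2.5,0.58,0,0,0,0,2],[-2,0.46,0,0,0,0,2],[-1.6,0.37,0,0,0,0,2],[0,0,0,0,0,-0.037,2],[0,0,0,0,0,-0.038,2]]]}}

```text
time_s: 10.6
ee_pos: [0.5102, -0.2162, 0.3751]
orientation: [-2.453, -1.962, 0.0]
ft_force: [-0.6, -0.1, -2.1]
width: 0.0318
grasp_force: 39.9
```

>>> {"name": "carry_out", "arguments": {"commands": [[[0,0,0.5,0,0,0,2],[0,0,1,0,0,0,2],[0,0,1.5,0,0,0,2],[0,0,1.5,0,0,0,2],[0,0,1.5,0,0,0,2],[0,0,1.5,0,0,0,2],[0,0,1.5,0,0,0,2],[0,0,1.5,0,0,0,2],[0,0,1,0,0,0,2],[0,0,0.5,0,0,0,2],[0,0,0,0,0,0,2],[0,0,0,0,0,0,2]]]}}

```text
time_s: 11.8
ee_pos: [0.5108, -0.2153, 0.2557]
orientation: [2.453, 1.961, 0.0]
ft_force: [0.0, 0.1, -2.3]
width: 0.0318
grasp_force: 39.9
```

Run:
```python
from t import *
togo([.51,-.2155,.225],77.3)
im=grab('scene');o=r.get_obs();held('s',im,o['ee_pos'],o['orientation'])
cv2.imwrite('pics/s4.png',cv2.resize(im['pixels'][130:300,110:280],None,fx=2,fy=2))
```

```text
t 11.8 pos [ 0.5108 -0.2153  0.2557] xang 77.28 z [ 9.e-04 -6.e-04 -1.e+00] w 0.03181789594861705
tool shift cm [-0.04 -0.08  3.07] wz -0.0003
s 452
119 105 x max/95/5/min [23.6 22.6 16.6  8.1  5.5]
127 25 x max/95/5/min [23.5 23.3 22.6 12.8 -7.5]
135 23 x max/95/5/min [23.7 23.4 22.9 22.1 21.3]
143 20 x max/95/5/min [23.3 23.2 22.7 21.2 21.1]
151 19 x max/95/5/min [23.3 23.1 22.7 22.2 22. ]
159 19 x max/95/5/min [23.8 23.5 22.8 22.3 22.3]
167 20 x max/95/5/min [23.6 23.6 22.8 21.7 21.7]
175 16 x max/95/5/min [23.4 23.3 22.9 21.8 21.8]
183 28 x max/95/5/min [23.6 23.4 22.7 21.8 20.5]
191 38 x max/95/5/min [ 32.8  31.1  25.1 -25.2 -27.7]
199 81 x max/95/5/min [ 33.3  32.9  26.9 -28.4 -30.7]
207 20 x max/95/5/min [33.7 33.3 32.8 31.9 31.6]
215 13 x max/95/5/min [33.3 33.2 33.  31.8 31.5]
231 25 x max/95/5/min [ 49.2  48.6  45.7 -49.6 -50. ]
```

View pics/s4.png

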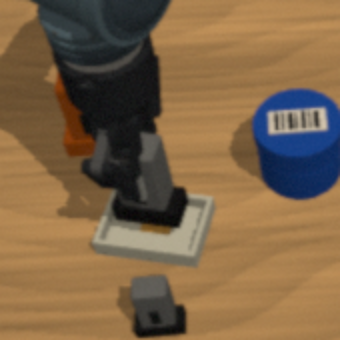

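The scanner hangs upright and centred over the tray (crop 150,205), about 3 cm above its resting height. I lower it slowly.

>>> {"name": "carry_out", "arguments": {"commands": [[[0,0,0.6,0,0,0,2],[0,0,0.6,0,0,0,2],[0,0,0.5,0,0,0,2],[0,0,0.4,0,0,0,2],[0,0,0.3,0,0,0,2],[0,0,0.2,0,0,0,2],[0,0,0.1,0,0,0,2],[0,0,0.1,0,0,0,2],[0,0,0.1,0,0,0,2],[0,0,0,0,0,0,2],[0,0,0,0,0,0,2]]]}}

```text
time_s: 12.95
ee_pos: [0.5106, -0.2151, 0.2263]
orientation: [2.454, 1.962, 0.0]
ft_force: [0.7, -1.0, -2.5]
width: 0.032
grasp_force: 39.9
```

>>> {"name": "carry_out", "arguments": {"commands": [[[0,0,0.05,0,0,0,2],[0,0,0.05,0,0,0,2],[0,0,0.03,0,0,0,2],[0,0,0,0,0,0,2],[0,0,0,0,0,0,2]]]}}

```text
time_s: 13.45
ee_pos: [0.5106, -0.2151, 0.2251]
orientation: [2.454, 1.962, -0.0]
ft_force: [-0.6, 0.1, 0.5]
width: 0.0316
grasp_force: 40.3
```

>>> {"name": "carry_out", "arguments": {"commands": [[[0,0,0.04,0,0,0,2],[0,0,0,0,0,0,2],[0,0,0,0,0,0,2]]]}}

```text
time_s: 13.75
ee_pos: [0.5107, -0.2152, 0.2251]
orientation: [-2.454, -1.962, 0.0]
ft_force: [-2.1, 2.3, 5.6]
width: 0.0315
grasp_force: 40.8
```

>>> {"name": "carry_out", "arguments": {"commands": [[[0,0,0,0,0,0,3.2],[0,0,0,0,0,0,3.4],[0,0,0,0,0,0,3.8],[0,0,0,0,0,0,4.5],[0,0,0,0,0,0,5.5],[0,0,0,0,0,0,6.5],[0,0,0,0,0,0,7.5],[0,0,0,0,0,0,8.5],[0,0,0,0,0,0,8.5],[0,0,0,0,0,0,8.5]]], "newtons": 20}}

```text
time_s: 14.75
ee_pos: [0.5105, -0.2151, 0.2245]
orientation: [2.454, 1.962, 0.0]
ft_force: [-0.7, -0.3, 0.6]
width: 0.0847
grasp_force: 0.0
```

>>> {"name": "carry_out", "arguments": {"commands": [[[0,0,-0.5,0,0,0,8.5],[0,0,-1,0,0,0,8.5],[0,0,-1.5,0,0,0,8.5],[0,0,-1.5,0,0,0,8.5],[0,0,-2,0,0,0,8.5],[0,0,-2,0,0,0,8.5],[0,0,-2,0,0,0,8.5],[0,0,-2,0,0,0,8.5],[0,0,-2,0,0,0,8.5],[0,0,-1,0,0,0,8.5],[0,0,0,0,0,0,8.5],[0,0,0,0,0,0,8.5]]]}}

```text
time_s: 15.95
ee_pos: [0.5104, -0.2149, 0.3792]
orientation: [-2.454, -1.962, 0.0]
ft_force: [-0.1, -0.1, 0.2]
width: 0.0846
grasp_force: 0.0
```

Run:
```python
from h import *
im=grab('scene')
P=cloud(im)
k=(abs(P[...,2]-.105)<.006)&(np.hypot(P[...,0]-.51,P[...,1]+.215)<.04)&(im['depth']>0)
if k.any():print(P[k][:,2].mean(),cv2.minAreaRect((P[k][:,:2]*1000).astype(np.float32)))
cv2.imwrite('pics/s5.png',im['pixels'])
```

```text
0.1048058515151866 ((513.04931640625, -214.4567108154297), (43.79243087768555, 33.18081283569336), 76.29927825927734)
```

View pics/s5.png

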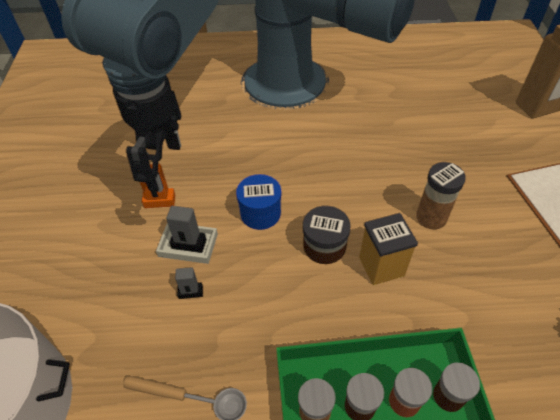

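The scanner stands upright in its tray at (185,230), the jar at (326,235) is unmoved, and the gripper is clear.

```bash
python3 -c "
from bench import r
print(r.job_done())"
```

```text
the job is handed in; nothing more can be done
None
```

The scanner was held about 8 cm above the low jar's label, lined up with it, for about 2.4 s, then set gently back upright in its tray; the jar did not move, and the job was handed in after about 16 s of robot time.

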